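# Load the drilling jig and start its captive screw-knob

### The job

Lay the light beech blank with the blue tape flat in the nest of the drilling jig, between its steel pins, and swing the jig's aluminium leaf shut over it. Then lock the leaf: push the orange captive screw-knob down against its spring, start it in its thread and turn it clockwise until it is fully home and stays down when you let go. Leave everything else on the bench where it is.

Things in the scene. Friction and masses are not known exactly. Their poses are not given: they have to be found in the camera images.
- jig: The hinged-leaf drilling jig, fixed to the bench: an MDF base 260 x 190 x 18 mm carrying all that follows. Origin: centre of the base's underside, on the bench. Its x axis points from the screw-knob's end (x = -85 mm, nearest the robot) to the hinge (x = +80 mm), y runs along the hinge, z up.
- nest (a point): Centre of the nest floor, on top of the jig's base, 18 mm above the bench, at x = y = 0 of the jig, with its axes. Six steel dowel pins, 10 mm thick, 14 mm tall, cone-topped, box in the blank with 1.5 mm play all round: two on each long side (x = +-28.5, y = +-48 mm), one at each end (x = 0, y = +-81.5 mm). There is room for fingers between the long-side pins.
- catch (a point): Centre of the top of the aluminium catch block (46 x 66 mm, 20.5 mm tall) on the jig's base, on the screw's axis at x = -85 mm of the jig, 38.5 mm above the bench. It holds the brass thread that the screw-knob goes into. Same axes as the jig.
- blank: The work: a light beech blank 44 mm (its x) by 150 mm (its y), 20 mm thick, with a band of blue masking tape near its +y end; about 0.1 kg. Origin: centre of its underside. It starts flat on the bench on one side of the jig. It goes into the nest with its length along the jig's y axis, either way round.
- leaf (a joint): Hinge of the aluminium leaf, rad: 0 = shut, level, just above the blank; starts standing open at 1.5 to 1.7; 1.75 = furthest. A stiff friction hinge: it stays where left and takes a few N at the front edge to move. The leaf is a frame 140 mm wide, 8 mm thick, reaching 200 mm from the hinge axis; shut, its top face is 47 mm above the bench.
- leaf_hinge (a point): Middle of the hinge axis, in mid-thickness of the leaf, 43 mm above the bench, x = +80 mm in the jig; the axis runs along the jig's y. This frame turns with the leaf: its -x axis points along the leaf to the front edge, +z out of the outer face (up when shut, away from the robot when open).
- leaf_front (a point): Middle of the leaf's front (free) edge, on the outer face; 200 mm from the hinge axis. From 130 to 200 mm from the hinge and 35 to 70 mm to either side of the middle line the outer face is bare: a place to push the leaf shut. Same axes as leaf_hinge.
- knob_grip (a point): Centre of the wing of the orange captive screw-knob, on the screw's axis, 165 mm from the hinge axis. The wing is 60 mm long (this frame's y), 14 mm thick (x), 26 mm tall, on a round flange 60 mm across, 8 mm thick. This point is 13 mm below the wing's top and 13 mm above the flange; with the leaf shut and the knob up it is 86 mm above the bench.
- knob_turn (a joint): Turn of the screw-knob, rad, growing clockwise seen from above; stays where left. Coarse thread with two starts: the screw goes in only when the wing lies across the jig, along the jig's y (0 here or a half turn from it, within 0.2 rad). It begins 0.35 to 1.1 rad anticlockwise of that (negative).
- knob_press (a joint): Depth of the screw-knob, m: 0 = sprung up, 0.0155 = fully home on the leaf's brass collar. A spring lifts it with 5 N (9.7 N at home). Off the starts it stops after 1.5 mm. At a start, leaf shut, it pushes down 12 mm or more; turned clockwise from there the thread catches after 0.3 rad, then draws it down 2.8 mm per rad: home 1.7 rad past the start.
- drilled_block: Bystander: dark wooden block 60 x 120 x 22 mm with two black holes, already drilled; lies on the other side of the jig from the blank. Origin: centre of its underside.
- tape_roll: Bystander: roll of blue masking tape lying flat, 100 mm across, 24 mm high. Origin: centre of its underside.
- tape_measure: Bystander: red and black tape measure, 75 x 36 x 62 mm. Origin: centre of its underside.
Things that resemble listed ones, but are neither listed nor needed, are in the scene too. There is more than one size of the blank; the job needs the middle-sized.

How it is judged (in metres and radians):
On the way, in this order (a step that is already met when the one before it is completed fails the run):
1. the blank lies flat in the nest between the pins (x of blank in the frame of nest between -0.004 and 0.004 m and y of blank in the frame of nest between -0.004 and 0.004 m and z of blank in the frame of nest between -0.003 and 0.003 m and angle between the y axis of blank and the y axis of jig, either way round below 0.06 rad and angle between blank's own z axis and vertical below 0.06 rad), for 0.2 s.
2. the leaf is shut over the blank in the nest (all of step 1 and value of joint leaf below 0.025 rad), for 0.2 s.
At the end, for the whole second after the job is handed in: The blank lies flat in the nest (within 4 mm and 0.06 rad of its middle, 3 mm in height), the leaf is shut (joint below 0.025 rad) and the screw-knob is held down by its thread to within 1 mm of fully home (knob_press above 0.0145 m), all at rest (all of step 2 and value of joint knob_press above 0.0145 m and linear speed of blank below 0.02 m/s); the robot touches nothing.
It fails at once if the drilled block, the tape roll or the tape measure is moved by more than 30 mm (distance of any of drilled_block, tape_roll, tape_measure from where it was at the start of the episode above 0.03 m).
It also fails if it takes over 72 s, if anything falls off the work surface, if the arm or the gripper's body presses on something with over 40 N, if the wrist force passes 120 N, or if a joint passes its speed limit or range.

### The arm

A 6-joint arm with a two-finger parallel gripper is mounted at the origin on the work surface. World frame = base frame: x ahead of the robot, y to its left, z up, the work surface at z = 0. Lengths are in mm, angles in rad, forces in N, time in s.
With the tool pointing down it reaches from about 425 to 950 mm from the base axis. Payload 3.5 kg.
Tool frame: the origin (TCP) lies on the mounting face of the last link; the fingertips stand 173 mm ahead of it and the grasp point (between the pads) lies 155 mm ahead of it; z points along the fingers, y is the line along which they close (so a half turn about z gives the same grasp; the last joint's range is limited). The gripper opens to 85 mm and grips with 20 to 120 N. Pads are 22 mm wide; open, the fingers measure 114 mm over their backs; the gripper's body (76 mm by 85 mm) begins 54 mm behind the grasp point. The pads swing forward as they close: fully open they stand 13 mm farther back than shut.
Start: joints at [-1.256, 0.286, 1.577, -0, 1.279, -0.15], TCP at [302.585, -603.366, 404.725] pointing down, gripper open.
Joint ranges: [-2.77, 2.77], [-0.9, 2.22], [0.21, 2.48], [-1.53, 4.67], [0.24, 2.81], [-2.84, 2.84]. Speed limits (rad/s): [2.79, 2.79, 3.14, 3.14, 3.14, 3.14].

### API

Orientations are given as a 3x3 rotation matrix whose columns are the frame's x, y, z axes.
In Python, from workcell import ctrl gives the robot as it stands.
- The arm moves only by the tool drive_tool, never from a script. Its argument "steps" is text: rows parted by semicolons, each of 7 numbers parted by spaces: the shift along the tool's x, y, z in mm, then the turn, a rotation vector about the tool's x, y, z in degrees, then the opening in per cent of the stroke, from 0 (shut) to 100 (fully open). A call has 1 to 8 rows; each row shifts and turns the commanded pose from where the row before left it, along the tool's axes as they then stand; what a row does not reach is not made up. A row lasts 1/10 s, in which the tool goes at most 50 mm and 8.59 degrees, less where a joint would pass 70% of its speed; a pose out of reach is approached as far as the arm can. A call is refused whole if a number of a shift passes 50 or a number of a turn 8.59, either way. A call with a gripper value outside its range is refused whole. The fingers move at their own pace and stop on an object; "grip_force" is the grip in N (left out, the last holds). Time passes only in rows, so rows that do not move let the fingers close. It gives the time, the measured TCP pose, the force, the opening and the grip force at its end, in the units of the state.
- ctrl.get_state(): the state, without advancing time (a new reading comes with each control period).
- ctrl.grab_frame(name): name is "scene" or "side" or "wrist"; returns a dict with "color" (400x640x3 uint8, blue, green, red), "fx", "fy", "cx", "cy" (pixels), "dist_coeffs" ([k1, k2, p1, p2, k3] as OpenCV has them; the pictures are not rectified), "eye" and "rotation" of the camera in the world. Camera axes: x right, y down, z forward; pixel columns grow to the right and rows downward; lengths in mm; the calibration is good to about 2 mm. A picture is of the moment at which its call begins. There is no depth.
- ctrl.job_done(): hands the job in; it is judged then, once.
The state is a dict: "time": time; "joint_pos": joint angles; "joint_velocities": joint speeds; "joint_efforts": joint torques, N m; "eef_pos": TCP position; "tool_rot": TCP orientation; "ft_force": force on the tool from outside, world axes, zero at the start; "ft_torque": the same for the moment, N m; "gripper_width": finger opening in mm; "grip_force": force on a finger pad.
Only numpy, scipy, OpenCV 4.12 (cv2) and the standard library are available. Lean on these libraries where they do the work, as an engineer would, in place of code of your own. Each camera call takes 0.05 s, during which the arm holds its last target. There are 200 camera calls.

## Working session

There is one attempt and no reset: what is moved stays moved. The work goes in short steps, Python scripts to look and compute and a tool call to move; the robot and the scene stay as the last step left them, time stands still between calls to the robot, and variables do not carry over. Pictures are saved under pics/ and viewed, at most 10 in all, crops included, and the job is handed in when it is done.

Besides the shell and the picture viewer there is one more tool, called after "Emit:" by a JSON object that holds its "method" and its "body". drive_tool: Moves the arm, as the interface text tells. Its arguments: {"type":"object","properties":{"steps":{"type":"string"},"grip_force":{"type":"number"}},"required":["steps"]}

```bash
ls; mkdir -p pics
cat > h.py <<'E'
import numpy as np, cv2
from workcell import ctrl
def grab(n,f=None):
    d=ctrl.grab_frame(n)
    if f: cv2.imwrite(f'pics/{f}.png',d['color'])
    return d
def K(d): return np.array([[d['fx'],0,d['cx']],[0,d['fy'],d['cy']],[0,0,1.]])
def ray(d,uv):
    p=cv2.undistortPoints(np.array(uv,float).reshape(-1,1,2),K(d),np.array(d['dist_coeffs'],float)).reshape(-1,2)
    R=np.array(d['rotation']); return (R@np.c_[p,np.ones(len(p))].T).T
def onz(d,uv,z):
    r=ray(d,uv); e=np.array(d['eye']); return e+r*((z-e[2])/r[:,2])[:,None]
def proj(d,P):
    R=np.array(d['rotation']); rv=cv2.Rodrigues(R.T)[0]; t=-R.T@np.array(d['eye'])
    return cv2.projectPoints(np.array(P,float).reshape(-1,1,3),rv,t,K(d),np.array(d['dist_coeffs'],float))[0].reshape(-1,2)
E
python3 - <<'E'
from h import *
import pickle
a=grab('scene'); b=grab('side')
pickle.dump((a,b),open('f0.pkl','wb'))
for d in(a,b): print(d['eye'],np.round(d['rotation'],3).tolist(),d['fx'],d['dist_coeffs'])
cv2.imwrite('pics/a.png',a['color']);cv2.imwrite('pics/b.png',b['color'])
print(np.round(ctrl.get_state()['tool_rot'],3))
E
```

```text
pics
[733.26731069 523.02603691 943.46872585] [[-0.901, 0.367, -0.231], [0.433, 0.749, -0.501], [-0.011, -0.552, -0.834]] 392.0352689689948 [0.01825548 0.         0.         0.         0.        ]
[ 37.8327704  837.65412454 730.73524569] [[-0.889, -0.243, 0.389], [-0.458, 0.513, -0.726], [-0.023, -0.823, -0.568]] 442.9674839594298 [-0.02315421  0.          0.          0.          0.        ]
[[ 0.894  0.448 -0.001]
 [ 0.448 -0.894  0.002]
 [ 0.    -0.002 -1.   ]]
```

View pics/a.png

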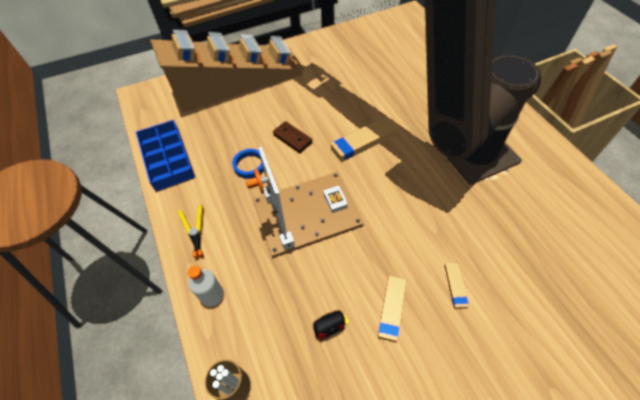

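View pics/b.png

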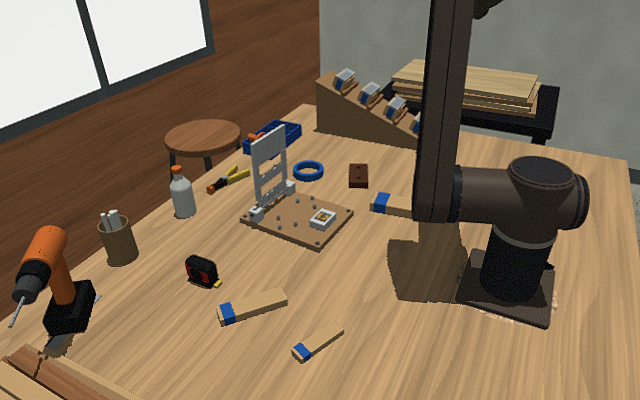

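The scene view shows three taped beech blanks: A at (392,308), B at (457,285) and C at (355,140). The jig is at about (308,215) and its leaf stands open. The drilled block (292,137), tape roll (248,163) and tape measure (330,325) are also visible. I'll measure all three blanks and confirm on an enlarged crop.

Run:
```python
from h import *
import pickle
a,b=pickle.load(open('f0.pkl','rb'))
def crop(im,x,y,w,h,s): return cv2.resize(im[y:y+h,x:x+w],None,fx=s,fy=s,interpolation=cv2.INTER_CUBIC)
top=crop(a['color'],240,165,140,100,4)   # 560x400 jig
bl=crop(a['color'],370,255,110,95,4)[:200*2] # 440x380
cv2.imwrite('pics/c1.png',top)
r=np.zeros((600,440,3),np.uint8); r[:380]=bl[:380]
c=crop(a['color'],325,115,73,55,4); r[380:600,:292]=c
cv2.imwrite('pics/c2.png',r)
```

```text
(no output)
```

View pics/c1.png

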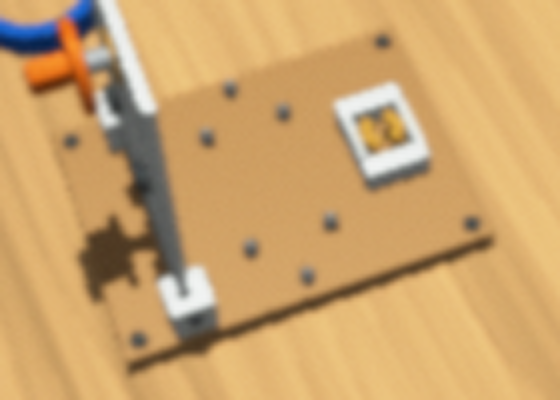

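View pics/c2.png

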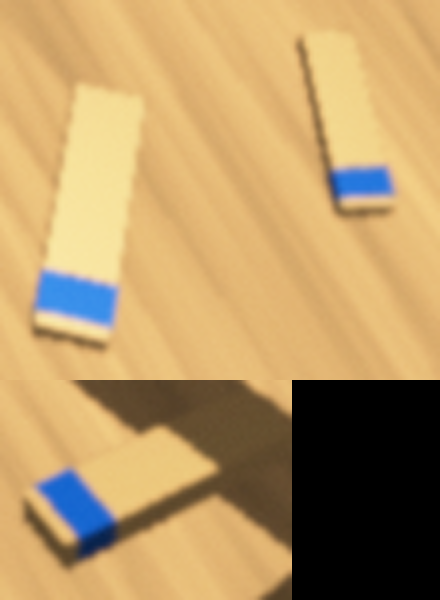

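Run:
```python
from h import *
import pickle
from scipy.optimize import least_squares
a,b=pickle.load(open('f0.pkl','rb'))
def m(n,p,o,z):
    P=onz(a,np.array(p,float)/4+o-0.375,z)[:,:2]; print(n,np.round(P).tolist(),np.round(np.linalg.norm(P-np.roll(P,-1,0),axis=1)),np.round(P.mean(0),1)); return P
A=m('A',[(78,85),(143,97),(107,338),(35,322)],(370,255),20)
d=(A[2]+A[3]-A[0]-A[1]);print('ang',np.degrees(np.arctan2(d[1],d[0])))
m('B',[(303,32),(353,34),(394,197),(338,202)],(370,255),16)
m('C',[(28,108),(160-0,46),(217,87),(74,170)],(325,115),20)
pp=np.array([(231,88),(283,112),(207,137),(331,221),(251,247),(307,275)],float)/4+(240,165)-.375
Pn=np.array([(0,-81.5),(-28.5,-48),(28.5,-48),(-28.5,48),(28.5,48),(0,81.5)])
C=m('catch',[(333,102),(394,83),(427,157),(369,179)],(240,165),38.5)
def tf(q,P): c,s=np.cos(q[2]),np.sin(q[2]); return np.asarray(P)@np.array([[c,s],[-s,c]])+q[:2]
P=onz(a,pp,31)[:,:2]
for s in(0,np.pi):
  r=least_squares(lambda q:(tf(q,Pn)-P).ravel(),[P.mean(0)[0],P.mean(0)[1],s]);print('jig',r.x,np.abs(r.fun).max(),np.round(r.fun,1))
  print(tf(r.x,[(-85,0)]))
# knob angle & leaf angle rough
```

```text
A [[453.0, 243.0], [421.0, 267.0], [515.0, 381.0], [548.0, 356.0]] [ 40. 148.  41. 147.] [484.3 311.9]
ang 50.31275227472625
B [[306.0, 273.0], [278.0, 288.0], [319.0, 385.0], [350.0, 373.0]] [ 31. 105.  34. 109.] [313.3 329.8]
C [[391.0, -218.0], [268.0, -230.0], [249.0, -172.0], [386.0, -146.0]] [124.  61. 140.  71.] [ 323.4 -191.3]
catch [[497.0, -52.0], [452.0, -48.0], [459.0, 18.0], [502.0, 16.0]] [46. 66. 43. 68.] [477.4 -16.4]
jig [ 5.61925824e+02 -1.92156136e+01 -7.97134342e-02] 1.1599869041880737 [ 0.2 -1.  -0.7 -0.4  0.1 -0.9  0.1  0.2  0.7  1.  -0.3  1.2]
[[477.19573616 -12.44714512]]
jig [561.92582429 -19.21561366   6.20347186] 1.1599868255226298 [ 0.2 -1.  -0.7 -0.4  0.1 -0.9  0.1  0.2  0.7  1.  -0.3  1.2]
[[477.19573623 -12.44714425]]
```

A is the target: it measures about 148 x 42 mm. B is about 108 x 32 (small), and C is about 70 mm wide (large). A also lies on the opposite side of the jig from the drilled block, and the crop confirms its beech colour and blue tape.

Next is a planning helper.

```bash
cat >> h.py <<'E'
def plan(wps,smax=45,amax=8,start=None):
    """wps: list of (x,y,z,heading deg of tool x). prints rounded rows 'dx dy dz 0 0 rz' (tool pointing down)"""
    s=ctrl.get_state(); p=np.array(s['eef_pos']); R=np.array(s['tool_rot']); h=np.arctan2(R[1,0],R[0,0])
    if start: p=np.array(start[:3],float); h=np.radians(start[3])
    rows=[]
    for x,y,z,hd in wps:
        t=np.array([x,y,z],float); H=np.radians(hd)
        n=int(max(1,np.ceil(max(np.linalg.norm(t-p)/smax,abs(np.degrees(H-h))/amax))))
        for i in range(n):
            d=(t-p)/(n-i); c,sn=np.cos(h),np.sin(h)
            v=np.round([d[0]*c+d[1]*sn, d[0]*sn-d[1]*c, -d[2]],1 if i==n-1 else 0)
            rz=np.round(-np.degrees(H-h)/(n-i),1)
            rows.append(f'{v[0]:g} {v[1]:g} {v[2]:g} 0 0 {rz:g}')
            p=p+[v[0]*c+v[1]*sn, v[0]*sn-v[1]*c, -v[2]]; h-=np.radians(rz)
    for i in range(0,len(rows),8): print('; '.join(rows[i:i+8]))
    print('end',np.round(p,1),np.degrees(h))
E
python3 - <<'E'
from h import *
plan([(480,-150,400,45),(484.3,311.9,320,50.3)])
E
```

```text
33 -30 0 0 0 -1.7; 34 -29 0 0 0 -1.7; 35 -28 0 0 0 -1.7; 35 -26 0 0 0 -1.7; 36 -25 0 0 0 -1.7; 37 -24 1 0 0 -1.6; 37 -23 0 0 0 -1.7; 38 -22 1 0 0 -1.6
39 -21 0 0 0 -1.7; 40 -21 1 0 0 -1.6; 39.8 -19 0.5 0 0 -1.7; 30 -29 7 0 0 -0.5; 30 -29 7 0 0 -0.5; 31 -29 7 0 0 -0.5; 31 -29 7 0 0 -0.5; 31 -28 7 0 0 -0.5
31 -28 7 0 0 -0.5; 31 -28 8 0 0 -0.5; 32 -28 7 0 0 -0.4; 32 -27 8 0 0 -0.5; 32 -27 7 0 0 -0.4; 32.4 -26.8 8 0 0 -0.5
end [484.3 312.  320. ] 50.33253363092063
```

Emit:
{"method": "drive_tool", "body": {"steps": "33 -30 0 0 0 -1.7 100; 34 -29 0 0 0 -1.7 100; 35 -28 0 0 0 -1.7 100; 35 -26 0 0 0 -1.7 100; 36 -25 0 0 0 -1.7 100; 37 -24 1 0 0 -1.6 100; 37 -23 0 0 0 -1.7 100; 38 -22 1 0 0 -1.6 100"}}

```text
time: 0.9
eef_pos: [432.1, -273.0, 402.4]
tool_rot: [[0.765, 0.644, -0.0], [0.644, -0.765, 0.0], [0.0, -0.0, -1.0]]
ft_force: [0.2, 0.0, -0.1]
gripper_width: 85.6
grip_force: 0.0
```

Emit:
{"method": "drive_tool", "body": {"steps": "39 -21 0 0 0 -1.7 100; 40 -21 1 0 0 -1.6 100; 40 -19 0.5 0 0 -1.7 100; 30 -29 7 0 0 -0.5 100; 30 -29 7 0 0 -0.5 100; 31 -29 7 0 0 -0.5 100; 31 -29 7 0 0 -0.5 100; 31 -28 7 0 0 -0.5 100"}}

```text
time: 1.7
eef_pos: [482.2, 61.8, 365.6]
tool_rot: [[0.675, 0.738, -0.0], [0.738, -0.675, 0.0], [-0.0, -0.0, -1.0]]
ft_force: [0.8, 0.6, -0.0]
gripper_width: 85.5
grip_force: 0.0
```

Emit:
{"method": "drive_tool", "body": {"steps": "31 -28 7 0 0 -0.5 100; 31 -28 8 0 0 -0.5 100; 32 -28 7 0 0 -0.4 100; 32 -27 8 0 0 -0.5 100; 32 -27 7 0 0 -0.4 100; 32 -27 8 0 0 -0.5 100; 0 0 0 0 0 0 100; 0 0 0 0 0 0 100"}}

```text
time: 2.5
eef_pos: [483.6, 312.4, 320.2]
tool_rot: [[0.637, 0.771, -0.002], [0.771, -0.637, -0.001], [-0.002, -0.001, -1.0]]
ft_force: [-0.2, -0.3, -0.1]
gripper_width: 85.7
grip_force: 0.0
```

Run:
```python
from h import *
s=ctrl.get_state(); print(s['time'],s['eef_pos'],s['joint_pos'],np.round(s['tool_rot'],3))
d=grab('wrist','w1'); im=d['color']
# beech-free approach: undistorted edges hard; segment blue + light wood by brightness
hsv=cv2.cvtColor(im,cv2.COLOR_BGR2HSV)
A=np.array([484.3,311.9]);u=np.array([np.cos(.878),np.sin(.878)]);v=np.array([u[1],-u[0]])
q=[np.r_[A+i*u*75+j*v*22,20] for i,j in((-1,-1),(-1,1),(1,1),(1,-1))]
print(np.round(proj(d,q)))
```

```text
2.5 [483.60718152 312.4042577  320.24401282] [ 3.97438154e-01  1.54688509e-01  1.89455492e+00 -4.39858718e-04
  1.09436760e+00  1.08791442e+00] [[ 0.637  0.771 -0.002]
 [ 0.771 -0.637 -0.001]
 [-0.002 -0.001 -1.   ]]
[[298. 266.]
 [342. 266.]
 [346. 109.]
 [295. 109.]]
```

View pics/w1.png

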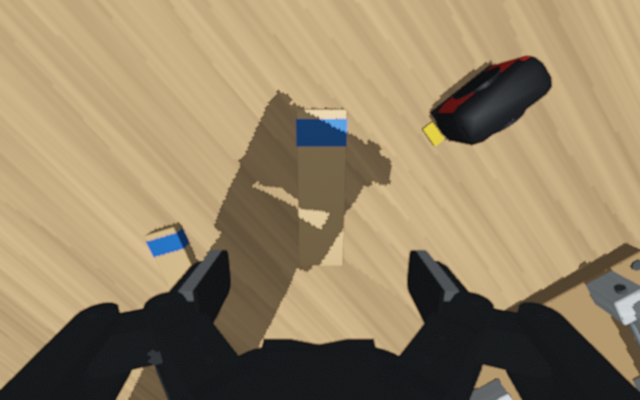

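The wrist view shows the blank at (297–347, 108–265), within 1 px of the prediction, so I'll descend and grip.

Emit:
{"method": "drive_tool", "body": {"steps": "0 0 40 0 0 0 100; 0 0 40 0 0 0 100; 0 0 35 0 0 0 100; 0 0 20 0 0 0 100; 0 0 10 0 0 0 100; 0 0 0 0 0 0 100; 0 0 0 0 0 0 30; 0 0 0 0 0 0 30", "grip_force": 40}}

```text
time: 3.35
eef_pos: [485.1, 311.8, 178.2]
tool_rot: [[0.639, 0.769, 0.003], [0.769, -0.639, 0.001], [0.003, 0.002, -1.0]]
ft_force: [-0.4, 0.4, -0.6]
gripper_width: 59.3
grip_force: 0.0
```

Emit:
{"method": "drive_tool", "body": {"steps": "0 0 0 0 0 0 20; 0 0 0 0 0 0 20; 0 0 0 0 0 0 20; 0 0 0 0 0 0 20; 0 0 0 0 0 0 20"}}

```text
time: 3.85
eef_pos: [484.9, 312.1, 178.0]
tool_rot: [[0.638, 0.77, 0.003], [0.77, -0.638, 0.001], [0.002, 0.002, -1.0]]
ft_force: [-0.9, -0.2, 5.7]
gripper_width: 43.2
grip_force: 42.5
```

Run:
```python
from h import *
plan([(485,312,290,50.3),(562,-19,290,85.4)],smax=35,amax=4)
```

```text
-0 0 -28 0 0 0; -0 0 -28 0 0 0; -0 0 -28 0 0 0; -0 0.1 -28 0 0 0; -21 27 0 0 0 -3.5; -22 26 0 0 0 -3.5; -24 24 0 0 0 -3.5; -25 23 0 0 0 -3.5
-26 21 0 0 0 -3.5; -28 20 0 0 0 -3.5; -29 18 0 0 0 -3.5; -30 16 0 0 0 -3.5; -31 14 0 0 0 -3.5; -31.3 12.5 0 0 0 -3.6
end [562. -19. 290.] 85.4469165299902
```

Emit:
{"method": "drive_tool", "body": {"steps": "0 0 -28 0 0 0 20; 0 0 -28 0 0 0 20; 0 0 -28 0 0 0 20; 0 0 -28 0 0 0 20; -21 27 0 0 0 -3.5 20; -22 26 0 0 0 -3.5 20; -24 24 0 0 0 -3.5 20; -25 23 0 0 0 -3.5 20"}}

```text
time: 4.65
eef_pos: [514.3, 177.9, 287.9]
tool_rot: [[0.43, 0.903, -0.001], [0.903, -0.43, -0.0], [-0.0, -0.001, -1.0]]
ft_force: [0.4, -0.4, -1.2]
gripper_width: 43.1
grip_force: 41.7
```

Emit:
{"method": "drive_tool", "body": {"steps": "-26 21 0 0 0 -3.5 20; -28 20 0 0 0 -3.5 20; -29 18 0 0 0 -3.5 20; -30 16 0 0 0 -3.5 20; -31 14 0 0 0 -3.5 20; -31 12.5 0 0 0 -3.6 20; 0 0 0 0 0 0 20; 0 0 0 0 0 0 20"}}

```text
time: 5.45
eef_pos: [560.8, -19.5, 287.8]
tool_rot: [[0.082, 0.997, -0.001], [0.997, -0.082, 0.001], [0.001, -0.001, -1.0]]
ft_force: [-0.3, 0.2, -0.3]
gripper_width: 43.3
grip_force: 41.6
```

Run:
```python
from h import *
import pickle
s=ctrl.get_state(); print(s['time'],s['eef_pos'],s['gripper_width'],np.round(s['tool_rot'],3).tolist())
d=grab('wrist','w2'); a=grab('scene');b=grab('side'); pickle.dump((d,a,b),open('f1.pkl','wb'))
q=(561.93,-19.2,-.0797)
c,sn=np.cos(q[2]),np.sin(q[2])
Pn=np.array([(0,-81.5),(-28.5,-48),(28.5,-48),(-28.5,48),(28.5,48),(0,81.5),(-85,0)])
W=np.c_[Pn@np.array([[c,sn],[-sn,c]])+q[:2],[32]*6+[38.5]]
print(np.round(proj(d,W)).tolist())
```

```text
5.45 [560.83388512 -19.49527379 287.77783922] 43.25456702349596 [[0.082, 0.997, -0.001], [0.997, -0.082, 0.001], [0.001, -0.001, -1.0]]
[[320.0, 299.0], [286.0, 264.0], [355.0, 264.0], [282.0, 147.0], [359.0, 147.0], [321.0, 99.0], [210.0, 211.0]]
```

View pics/w2.png

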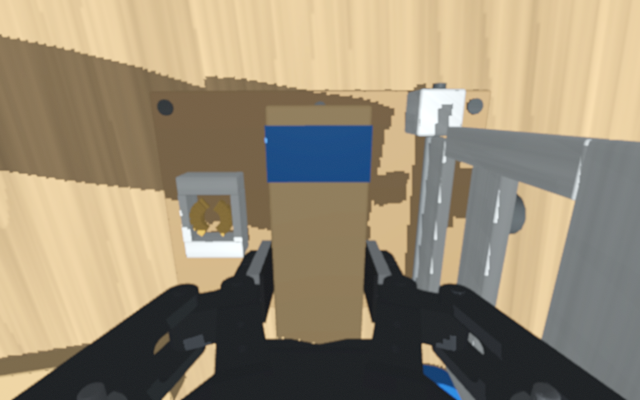

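Run:
```python
from h import *
import pickle
d,a,b=pickle.load(open('f1.pkl','rb'))
q=(561.93,-19.2,-.0797); c,sn=np.cos(q[2]),np.sin(q[2]); M=np.array([[c,sn],[-sn,c]])
J=lambda P,z: np.c_[np.array(P,float)@M+q[:2],np.full(len(P),z)]
inv=lambda W:(W[:,:2]-q[:2])@M.T
print('base edge pred',np.round(proj(d,J([(-130,95),(130,95)],18)),1).tolist())
print('catch pred',np.round(proj(d,J([(-108,-33),(-62,-33),(-62,33),(-108,33)],38.5)),1).tolist())
z=130
print('blank end corners jig', np.round(inv(onz(d,[(266,107),(371,107),(272,300),(364,300)],z)),1).tolist())
print('end pin (319,101) jig', np.round(inv(onz(d,[(319,101)],32)),1))
crop=d['color'][80:270,140:500]; cv2.imwrite('pics/c3.png',cv2.resize(crop,None,fx=2.2,fy=2.2,interpolation=cv2.INTER_CUBIC))
```

```text
base edge pred [[146.5, 81.8], [494.9, 81.3]]
catch pred [[185.0, 250.8], [242.6, 250.8], [236.2, 168.5], [173.9, 168.7]]
blank end corners jig [[-22.6, 73.8], [19.7, 73.7], [-24.1, -15.6], [20.6, -15.6]]
end pin (319,101) jig [[-1.2 80.3]]
```

View pics/c3.png

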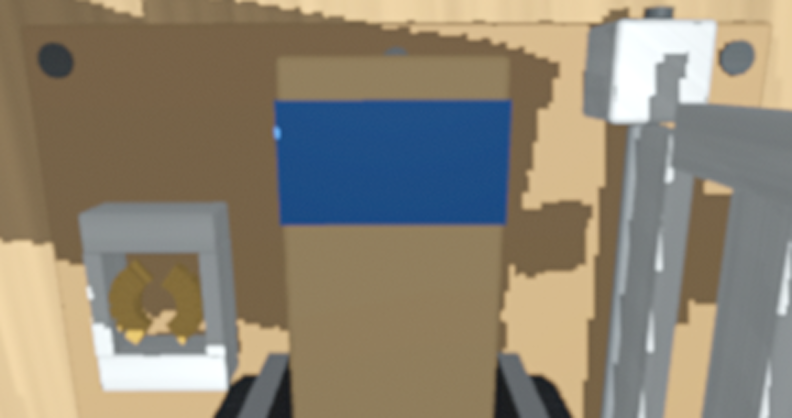

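Run:
```python
from h import *
import pickle
a0,b0=pickle.load(open('f0.pkl','rb')); d,a,b=pickle.load(open('f1.pkl','rb'))
q=(561.93,-19.2,-.0797); c,sn=np.cos(q[2]),np.sin(q[2]); M=np.array([[c,sn],[-sn,c]])
J=lambda P,z: np.c_[np.array(P,float)@M+q[:2],np.full(len(P),z)]
inv=lambda W:np.round((W[:,:2]-q[:2])@M.T,1).tolist()
print('scene base corners',inv(onz(a0,np.array([(490,237),(130,364),(385,30)])/4+(240,165)-.375,18)))
print('scene base screws',inv(onz(a0,np.array([(382,41),(472,223),(138,340),(71,141)])/4+(240,165)-.375,19)))
W=lambda L:np.array(L,float)/2.2+(140,80)-.3
print('wrist base corners',inv(onz(d,W([(24,23),(770,23)]),18)))
print('wrist screws',inv(onz(d,W([(56,60),(737,56)]),19)))
print('wrist catch',inv(onz(d,W([(82,212),(228,203),(228,388),(103,388)]),38.5)))
print('eye',inv(np.array([d['eye']])),d['eye'][2])
im=b0['color'][165:260,230:370]; cv2.imwrite('pics/c4.png',cv2.resize(im,None,fx=5,fy=5,interpolation=cv2.INTER_CUBIC))
```

```text
scene base corners [[-126.5, 91.6], [126.6, 92.7], [-124.3, -97.4]]
scene base screws [[-118.3, -88.1], [-119.2, 77.6], [117.0, 78.8], [117.3, -87.0]]
wrist base corners [[-127.8, 89.1], [127.0, 88.8]]
wrist screws [[-118.0, 76.9], [116.7, 77.9]]
wrist catch [[-106.4, 27.5], [-56.9, 30.4], [-61.7, -37.6], [-107.4, -37.6]]
eye [[-1.3, 70.5]] 256.21961678684187
```

View pics/c4.png

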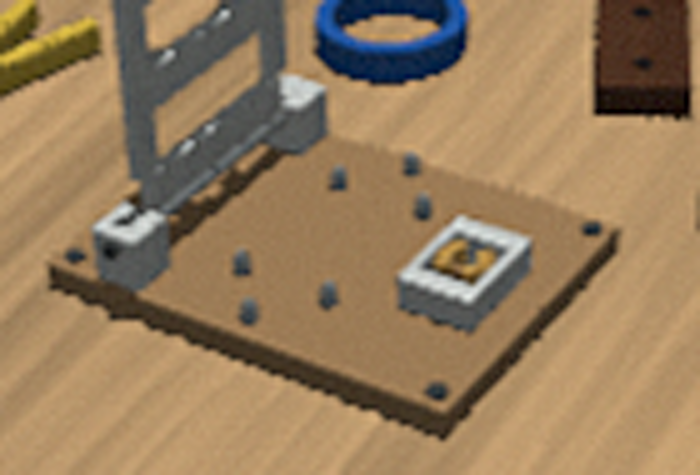

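The side crop shows the six pins and the four base screws clearly. My earlier pin fit was biased: I had picked the pin bodies rather than their tips. I'll do a joint fit over all three views, with the base screws and the catch included.

Run:
```python
from h import *
import pickle
from scipy.optimize import least_squares
a0,b0=pickle.load(open('f0.pkl','rb')); d,a,b=pickle.load(open('f1.pkl','rb'))
S=lambda L:np.array(L,float)/4+(240,165)-.375
B=lambda L:np.array(L,float)/5+(230,165)-.4
W=lambda L:np.array(L,float)/2.2+(140,80)-.3
Pn=np.array([(0,-81.5),(-28.5,-48),(28.5,-48),(-28.5,48),(28.5,48),(0,81.5)])
sp=S([(231,88),(283,112),(207,137),(331,221),(251,247),(307,275)])
bp=B([(411,166),(423,208),(339,180),(328,297),(242,264),(249,313)])
def f(q,out=False):
    x,y,t,sx,sy,z1,z2=q; c,sn=np.cos(t),np.sin(t); M=np.array([[c,sn],[-sn,c]])
    J=lambda P,z: np.c_[np.array(P,float)@M+[x,y],np.full(len(P),z)]
    R=[proj(a0,J(Pn,z1))-sp, proj(b0,J(Pn,z2))-bp,
     proj(a0,J([(-sx,-sy),(-sx,sy),(sx,sy),(sx,-sy)],19))-S([(382,41),(472,223),(138,340),(71,141)]),
     proj(b0,J([(-sx,-sy),(-sx,sy),(sx,sy)],19))-B([(592,229),(437,390),(75,256)]),
     proj(d,J([(-sx,sy),(sx,sy)],19))-W([(56,60),(737,56)]),
     proj(d,J([(-108,-33)],38.5))-W([(103,388)]),
     proj(a0,J([(-62,-33),(-108,-33),(-108,33),(-62,33)],38.5))-S([(333,102),(394,83),(427,157),(369,179)]),
     proj(b0,J([(-62,-33),(-108,-33),(-108,33),(-62,33)],38.5))-B([(462,215),(532,238),(470,300),(398,273)])]
    if out: 
        for r in R: print(np.round(r.mean(0),2),np.round(np.abs(r).max(),2))
    return np.concatenate(R).ravel()
r=least_squares(f,[562,-22,-.08,118,83,25,25],loss='soft_l1');print(np.round(r.x,3));f(r.x,True)
```

```text
[ 5.60784e+02 -2.48810e+01 -7.70000e-02  1.17518e+02  8.30830e+01
  2.17790e+01  2.46130e+01]
[-0.22  0.03] 0.4
[-0.62  0.03] 0.72
[-0.15 -0.3 ] 0.44
[-0.72  0.48] 0.8
[-0.42  0.15] 0.64
[-1.29  1.62] 1.62
[ 0.13 -0.73] 1.04
[-0.83  0.92] 1.27
```

Run:
```python
from h import *
plan([(560.8,-24.9,218,85.6)],smax=25)
```

```text
-2 0 23 0 0 -0; -2 0 23 0 0 -0.1; -2.8 0.7 23.8 0 0 -0
end [560.8 -24.9 218. ] 85.58303900264987
```

Emit:
{"method": "drive_tool", "body": {"steps": "-2 0 23 0 0 0 20; -2 0 23 0 0 -0.1 20; -2.8 0.7 20 0 0 0 20; 0 0 4 0 0 0 20; 0 0 0 0 0 0 20; 0 0 0 0 0 0 20"}}

```text
time: 6.2
eef_pos: [561.7, -25.4, 219.3]
tool_rot: [[0.077, 0.997, 0.002], [0.997, -0.077, -0.0], [-0.0, 0.002, -1.0]]
ft_force: [-0.2, -0.2, -1.0]
gripper_width: 42.9
grip_force: 41.6
```

Run:
```python
from h import *
import pickle
d=grab('wrist'); a=grab('scene'); b=grab('side')
pickle.dump((d,a,b),open('f2.pkl','wb'))
s=ctrl.get_state(); print(s['eef_pos'])
q=(560.8,-24.9,-.077); c,sn=np.cos(q[2]),np.sin(q[2]); M=np.array([[c,sn],[-sn,c]])
J=lambda P,z: np.c_[np.array(P,float)@M+q[:2],np.full(len(P),z)]
print('pred wrist pins',np.round(proj(d,J([(0,81.5),(-28.5,48),(28.5,48)],28))).tolist(),'blank end',np.round(proj(d,J([(-22,75),(22,75)],60))).tolist())
w=cv2.resize(d['color'][40:270,180:460],None,fx=2,fy=2,interpolation=cv2.INTER_CUBIC)
e=cv2.resize(b['color'][175:245,255:335],None,fx=3,fy=3,interpolation=cv2.INTER_CUBIC)
f=cv2.resize(a['color'][180:245,275:345],None,fx=3,fy=3,interpolation=cv2.INTER_CUBIC)
o=np.zeros((460,800,3),np.uint8); o[:460,:560]=w; o[:210,560:800]=e; o[215:410,560:770]=f
cv2.imwrite('pics/c5.png',o)
```

```text
[561.76204734 -25.72769329 219.62472925]
pred wrist pins [[317.0, 92.0], [263.0, 159.0], [370.0, 159.0]] blank end [[262.0, 103.0], [370.0, 104.0]]
```

View pics/c5.png

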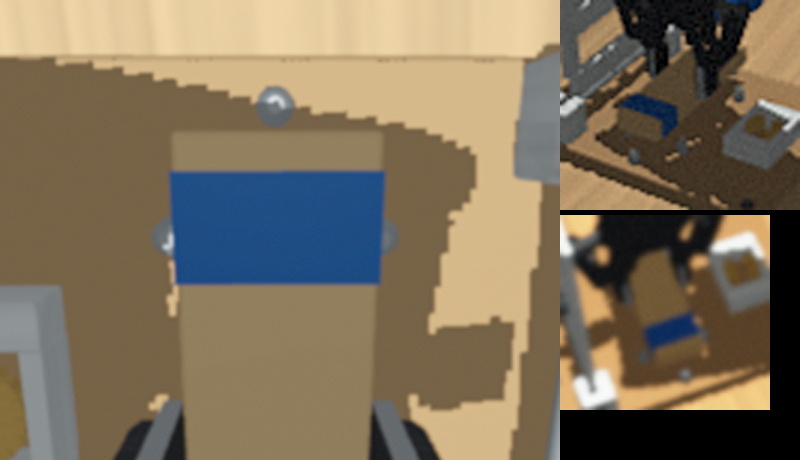

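The wrist crop shows the end pin at (317.5,92.5), as predicted. The blank end is at (266–372, 106.5), about 0.7 mm too far in +x and 1.2 mm short in +y. I'll correct both and lower it.

Emit:
{"method": "drive_tool", "body": {"steps": "1.2 -0.7 0 0 0 0 20; 0 0 6 0 0 0 20; 0 0 5 0 0 0 20; 0 0 4 0 0 0 20; 0 0 0 0 0 0 20"}}

```text
time: 6.85
eef_pos: [560.3, -24.6, 202.2]
tool_rot: [[0.078, 0.997, -0.001], [0.997, -0.078, 0.0], [0.0, -0.001, -1.0]]
ft_force: [0.1, 0.2, -1.5]
gripper_width: 42.9
grip_force: 41.6
```

Emit:
{"method": "drive_tool", "body": {"steps": "0 0 3 0 0 0 20; 0 0 2 0 0 0 20; 0 0 1 0 0 0 20; 0 0 0 0 0 0 20"}}

```text
time: 7.25
eef_pos: [560.5, -24.6, 197.0]
tool_rot: [[0.078, 0.997, -0.0], [0.997, -0.078, 0.0], [0.0, -0.0, -1.0]]
ft_force: [-0.2, 0.0, -1.1]
gripper_width: 43.1
grip_force: 41.6
```

Emit:
{"method": "drive_tool", "body": {"steps": "0 0 1.2 0 0 0 20; 0 0 0 0 0 0 20; 0 0 0 0 0 0 75; 0 0 0 0 0 0 75; 0 0 0 0 0 0 75; 0 0 0 0 0 0 75"}}

```text
time: 7.85
eef_pos: [560.7, -24.6, 196.2]
tool_rot: [[0.078, 0.997, 0.0], [0.997, -0.078, -0.0], [-0.0, 0.0, -1.0]]
ft_force: [0.6, 0.8, 0.7]
gripper_width: 63.8
grip_force: 0.0
```

Emit:
{"method": "drive_tool", "body": {"steps": "0 0 -15 0 0 0 75; 0 0 -30 0 0 0 75; 0 0 -40 0 0 0 75; 0 0 -40 0 0 0 75; 0 0 -30 0 0 0 75; 0 0 0 0 0 0 75"}}

```text
time: 8.45
eef_pos: [562.0, -24.8, 358.7]
tool_rot: [[0.078, 0.997, 0.012], [0.997, -0.078, -0.003], [-0.002, 0.013, -1.0]]
ft_force: [-0.1, 0.1, 0.5]
gripper_width: 64.0
grip_force: 0.0
```

Run:
```python
from h import *
import pickle
d=grab('wrist'); a=grab('scene'); b=grab('side')
pickle.dump((d,a,b),open('f3.pkl','wb'))
s=ctrl.get_state(); print(s['time'],s['eef_pos'],s['joint_pos'])
q=(560.8,-24.9,-.077); c,sn=np.cos(q[2]),np.sin(q[2]); M=np.array([[c,sn],[-sn,c]])
J=lambda P,z: np.c_[np.array(P,float)@M+q[:2],np.full(len(P),z)]
print('pred blank',np.round(proj(d,J([(-22,75),(22,75),(22,-75),(-22,-75)],38))).tolist())
e=cv2.resize(b['color'][110:250,230:370],None,fx=2.8,fy=2.8,interpolation=cv2.INTER_CUBIC)[:400]
f=cv2.resize(d['color'][50:350,180:540],None,fx=1,fy=1)
g=cv2.resize(a['color'][130:260,230:360],None,fx=3,fy=3,interpolation=cv2.INTER_CUBIC)
o=np.zeros((600,800,3),np.uint8); o[:e.shape[0],:e.shape[1]]=e; o[:390,400:790]=g; 
cv2.imwrite('pics/c6.png',d['color']);cv2.imwrite('pics/c7.png',o[:400])
```

```text
8.6 [560.22892211 -24.49203215 351.06684117] [-2.24610811e-01  8.69629933e-02  1.90851774e+00  1.84282537e-05
  1.14638644e+00 -1.46679966e-01]
pred blank [[289.0, 110.0], [337.0, 110.0], [334.0, 257.0], [293.0, 258.0]]
```

View pics/c7.png

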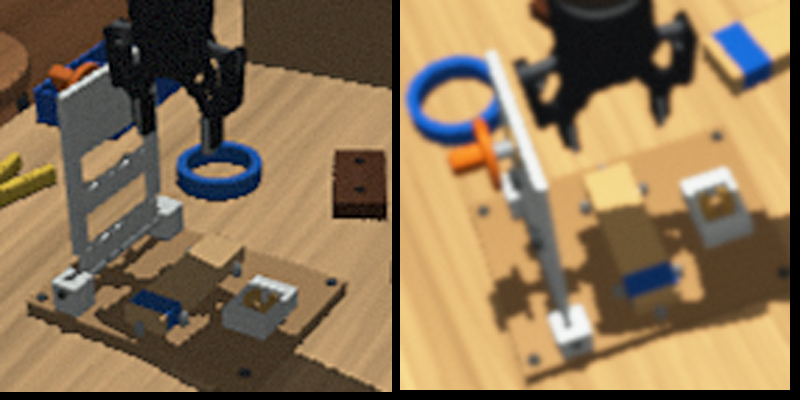

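The two views show the blank flat between all six pins, with the leaf open. Next I'll shut the fingers, rise, and go over behind the leaf at jig y = +52.

Emit:
{"method": "drive_tool", "body": {"steps": "0 0 -30 0 0 0 0; 0 0 -35 0 0 0 0; 5 0 -25 0 0 0 0; 12 36 0 0 0 0 0; 12 36 0 0 0 0 0; 12 36 0 0 0 0 0; 11 37 0 0 0 0 0; 0 0 0 0 0 0 0"}}

```text
time: 9.4
eef_pos: [712.0, 16.6, 435.5]
tool_rot: [[0.077, 0.997, -0.006], [0.997, -0.077, 0.001], [0.001, -0.006, -1.0]]
ft_force: [-0.4, -0.6, -0.2]
gripper_width: 0.1
grip_force: 0.0
```

Emit:
{"method": "drive_tool", "body": {"steps": "0 0 25 0 0 0 0; 0 0 25 0 0 0 0; 0 0 0 0 0 0 0"}}

```text
time: 9.7
eef_pos: [707.6, 15.9, 383.9]
tool_rot: [[0.078, 0.997, -0.013], [0.997, -0.078, 0.001], [0.0, -0.013, -1.0]]
ft_force: [0.2, 0.6, -0.3]
gripper_width: 0.0
grip_force: 0.0
```

```bash
cat >> h.py <<'E'
QJ=(560.8,-24.9,-.077)
def tojig(p):
    c,s=np.cos(QJ[2]),np.sin(QJ[2]); return np.round((np.array(p)[...,:2]-QJ[:2])@np.array([[c,s],[-s,c]]).T,1)
E
python3 - <<'E'
from h import *
s=ctrl.get_state(); p=s['eef_pos']; print(s['time'],p,tojig(p),s['gripper_width'],s['joint_pos'])
th=np.array([1.75,1.65,1.55,1.45,1.3,1.15,1.0,.85,.7,.55,.4,.3,.2,.1,0]);r=178
x=80-r*np.cos(th)+4*np.sin(th)+15; z=43+r*np.sin(th)+4*np.cos(th)+173
print(np.round(np.c_[th,x,z],1).tolist())
E
```

```text
9.7 [707.60661111  15.92046833 383.86366655] [143.2  52. ] 0.043090987580254626 [-1.20534149e-01  3.74566226e-01  1.50356596e+00 -1.46705251e-04
  1.27616188e+00 -4.23814381e-02]
[[1.8, 130.7, 390.4], [1.6, 113.1, 393.1], [1.6, 95.3, 394.0], [1.4, 77.5, 393.2], [1.3, 51.2, 388.6], [1.2, 25.9, 380.1], [1.0, 2.2, 367.9], [0.8, -19.5, 352.4], [0.7, -38.6, 333.7], [0.6, -54.7, 312.4], [0.4, -67.4, 289.0], [0.3, -73.9, 272.4], [0.2, -78.7, 255.3], [0.1, -81.7, 237.8], [0.0, -83.0, 220.0]]
```

Emit:
{"method": "drive_tool", "body": {"steps": "0 -13 0 0 0 0 0; 0 -18 -2 0 0 0 0; 0 -18 -1 0 0 0 0; 0 -18 1 0 0 0 0; 0 -26 4 0 0 0 0; 0 0 0 0 0 0 0"}}

```text
time: 10.3
eef_pos: [614.2, 23.5, 388.8]
tool_rot: [[0.078, 0.997, -0.003], [0.997, -0.078, 0.0], [0.0, -0.003, -1.0]]
ft_force: [0.5, 0.3, -0.1]
gripper_width: -0.1
grip_force: 0.0
```

Emit:
{"method": "drive_tool", "body": {"steps": "0 -25 8 0 0 0 0; 0 -24 12 0 0 0 0"}}

```text
time: 10.5
eef_pos: [568.5, 26.6, 371.6]
tool_rot: [[0.078, 0.997, 0.006], [0.997, -0.078, -0.001], [-0.0, 0.006, -1.0]]
ft_force: [1.7, -0.4, 2.0]
gripper_width: 0.2
grip_force: 1.1
```

Emit:
{"method": "drive_tool", "body": {"steps": "0 -22 16 0 0 0 0"}}

```text
time: 10.6
eef_pos: [546.3, 28.4, 355.5]
tool_rot: [[0.078, 0.997, 0.006], [0.997, -0.078, -0.001], [-0.0, 0.006, -1.0]]
ft_force: [0.7, -0.5, 2.6]
gripper_width: 0.4
grip_force: 1.0
```

Emit:
{"method": "drive_tool", "body": {"steps": "0 -19 19 0 0 0 0; 0 -16 21 0 0 0 0; 0 -13 23 0 0 0 0; 0 -6.5 17 0 0 0 0; 0 -5 17 0 0 0 0; 0 -3 14 0 0 0 0"}}

```text
time: 11.2
eef_pos: [483.8, 33.4, 242.0]
tool_rot: [[0.078, 0.997, 0.0], [0.997, -0.078, -0.0], [-0.0, 0.0, -1.0]]
ft_force: [-0.3, 1.1, 0.6]
gripper_width: 0.4
grip_force: 0.2
```

Emit:
{"method": "drive_tool", "body": {"steps": "0 -2 8 0 0 0 0; 0 0 6 0 0 0 0; 0 0 4 0 0 0 0; 0 0 3 0 0 0 0; 0 0 0 0 0 0 0"}}

```text
time: 11.7
eef_pos: [481.7, 33.7, 221.0]
tool_rot: [[0.078, 0.997, 0.0], [0.997, -0.078, -0.0], [-0.0, 0.0, -1.0]]
ft_force: [0.1, -0.3, 0.5]
gripper_width: -0.1
grip_force: 0.0
```

Emit:
{"method": "drive_tool", "body": {"steps": "0 0 1.5 0 0 0 0; 0 0 1 0 0 0 0; 0 0 1 0 0 0 0; 0 0 1 0 0 0 0; 0 0 0 0 0 0 0"}}

```text
time: 12.2
eef_pos: [482.5, 33.7, 220.3]
tool_rot: [[0.077, 0.997, -0.002], [0.997, -0.077, -0.0], [-0.0, -0.002, -1.0]]
ft_force: [-10.4, 0.8, 22.1]
gripper_width: -0.4
grip_force: 10.8
```

Emit:
{"method": "drive_tool", "body": {"steps": "0 0 -20 0 0 0 0; 0 0 -40 0 0 0 0; 0 0 -40 0 0 0 0; -18 -1 -14 0 0 0 50; -18 -1 0 0 0 0 50; -16 -1 0 0 0 0 50; 0 0 0 0 0 0 50; 0 0 0 0 0 0 50"}}

```text
time: 13.0
eef_pos: [474.4, -17.9, 330.7]
tool_rot: [[0.079, 0.997, 0.0], [0.997, -0.079, 0.0], [0.0, 0.0, -1.0]]
ft_force: [-0.4, 0.1, -0.4]
gripper_width: 42.7
grip_force: 0.0
```

Run:
```python
from h import *
s=ctrl.get_state(); print(s['time'],s['eef_pos'],tojig(s['eef_pos']))
for n in('wrist','scene','side'):
    d=grab(n); hsv=cv2.cvtColor(d['color'],cv2.COLOR_BGR2HSV)
    m=cv2.inRange(hsv,(4,140,60),(16,255,255))
    k,l,st,ce=cv2.connectedComponentsWithStats(m)
    pr=proj(d,[(476.1,-18.4,99),(476.1,-18.4,86),(476.1,-18.4,72)]); print(n,np.round(pr).tolist())
    for i in range(1,k):
        if st[i,4]>25: print(st[i],np.round(ce[i],1))
    if n=='wrist':
        cv2.imwrite('m.png',m)
        u,v=pr[1].astype(int)
        # coarse text picture of V channel
        sub=d['color'][v-70:v+70,u-70:u+70]; 
        g=hsv[v-70:v+70:4,u-70:u+70:2]; mm=m[v-70:v+70:4,u-70:u+70:2]
        for r in range(mm.shape[0]): print(''.join(str(min(9,x//26)) if k else '.' for x,k in zip(g[r,:,2],mm[r])))
```

```text
13.0 [474.36647696 -17.88575789 330.69952991] [-86.7   0.3]
wrist [[321.0, 220.0], [321.0, 214.0], [321.0, 208.0]]
[ 283  172   77   70 4156] [322.3 207.1]
......................................................................
......................................................................
......................................................................
......................................................................
......................................................................
......................................................................
......................................................................
................................44444444..............................
..........................4444444444444444444.........................
.......................444444444444444444444444.......................
......................4444444444444444444444444444....................
....................4444444444444444444444444444444...................
...................444444444444444444444444444444444..................
..................444
[... 1838 characters left out ...]
  61] [636.7 117.4]
[273 121  40  31 579] [291.9 135.4]
[325 183  22  17 316] [335.  190.3]
[317 203  10  12  40] [321.7 209.6]
[326 217  31  14 167] [342.1 224.6]
[192 248  12  12 111] [197.6 253.9]
[   0  255   62  145 6792] [ 26.1 340.4]
[187 265  14  14 156] [194.  271.5]
side [[322.0, 198.0], [322.0, 202.0], [322.0, 206.0]]
[    0     0   320   321 34661] [145.4 140. ]
[368  94  16  15  52] [375.1 101.1]
[394 107  15  16  53] [401.5 114.5]
[420 122  14  18  49] [426.7 130.2]
[211 146  26  21 191] [221.4 155.5]
[349 164  19  18 246] [358.2 172.7]
[206 185   9  10  64] [210.3 189. ]
[311 193  23  22 314] [321.5 205.1]
[  0 347  41  30 467] [ 23.8 360.4]
[ 36 359  72  41 955] [ 64.5 382.9]
```

Run:
```python
from h import *
d=grab('wrist'); hsv=cv2.cvtColor(d['color'],cv2.COLOR_BGR2HSV); m=cv2.inRange(hsv,(4,140,60),(16,255,255))
C=np.array([476.1,-18.4]); best=[]
def hull(P): return cv2.convexHull(proj(d,P).astype(np.float32))
def ren(cx,cy,t):
    im=np.zeros(m.shape,np.uint8); a=np.linspace(0,6.28,60)
    disc=[(cx+30*np.cos(x),cy+30*np.sin(x),z) for z in(65,73) for x in a]
    u=np.array([np.cos(t),np.sin(t)]);v=np.array([-u[1],u[0]])
    w=[(*(np.array([cx,cy])+30*i*u+7*j*v),z) for i in(-1,1) for j in(-1,1) for z in(73,99)]
    for P in(disc,w): cv2.fillConvexPoly(im,np.round(hull(P)*16).astype(int),255,shift=4)
    return im
for dx in(-2,0,2):
  for dy in(-2,0,2):
    for k in np.arange(0.2,1.35,.05):
      r=ren(C[0]+dx,C[1]+dy,np.radians(85.6)+k); best.append(((r&m>0).sum()/((r|m)>0).sum(),dx,dy,round(k,2)))
best.sort(reverse=True); print(best[:8])
V=d['color'][:,:,2].astype(int); mn,mx=np.percentile(V[m>0],[2,98]); print(mn,mx)
for y in range(168,246,3): print(''.join(chr(97+int(np.clip((V[y,x]-mn)/(mx-mn+1)*26,0,25))) if m[y,x] else '.' for x in range(278,366)))
```

```text
[(np.float64(0.8584691561790798), 0, 0, np.float64(1.0)), (np.float64(0.8577612863327149), 0, 0, np.float64(1.15)), (np.float64(0.8575845012366035), 0, 0, np.float64(1.1)), (np.float64(0.857349000206143), 2, 0, np.float64(1.0)), (np.float64(0.8572311495673671), 0, 0, np.float64(1.05)), (np.float64(0.8572311495673671), 0, 0, np.float64(0.95)), (np.float64(0.8561136270069988), 2, 0, np.float64(1.05)), (np.float64(0.8560247167868177), 2, 0, np.float64(1.1))]
108.0 127.0
........................................................................................
........................................................................................
...............................knoptuwxyyzzyyyxxyyyxxupl................................
.........................lswxyyyzyyxyxxyyxxyyxxxxxxxxyyyzxxwtpn.........................
....................kntwxxwxxwxwxxxxxxxyxxxxxxyxxxwxxxxxwxwxwxwxwto.....................
.................ntwxwxwxwxxwxwwxwxwwxxxwwwwxxwwxxwwwwwwxxxwxwwwwxwwuq..................
...............dgknquuwxxxxwwwxywxxwwwxwwxwxxxwxwwwxwwwwxxxwwwxxwxwxxxwwp...............
.....
[... 985 characters left out ...]
utttttuuttuutuuutqonlnonqsstttuuwwuuuwwwwwxwxwwwuutsqplkhfbbbbbaaab..........
..............sstuuttuttttutttttttsqonnoptsttutuuuuuuuwuwwwwwwwuuuutsqolhfdbbba.........
................psttuuuttuttuttttttuttsqonnoopqstttuuuuuwuuwwwuuuwwuuwuutqqoljfb........
..................tqsstututttuttttuutttttttutqollnoqsstttuuuwuuuuwwuwwuuwwuuuttopz......
......................tqststtutttttuuututtututtttsqooonppsstuttttututtuuuuuwuutqw.......
...........................sqsstttttusttututtuuttsttuttqolkloqppssttttttttusqq..........
..................................yssqsstqsssssssssuy..............opsssttsq............
........................................................................................
```

The wrist image shows the wing's long axis about 60° anticlockwise of the jig's y axis, with its centre at about (321,220), as predicted. I'll rotate over it, descend and grip.

Emit:
{"method": "drive_tool", "body": {"steps": "-0.3 1.7 0 0 0 -7.5 50; 0 0 0 0 0 -7.5 50; 0 0 0 0 0 -7.5 50; 0 0 0 0 0 -7.5 50; 0 0 0 0 0 -7.5 50; 0 0 0 0 0 -7.5 50; 0 0 0 0 0 -7.5 50; 0 0 0 0 0 -7.5 50"}}

```text
time: 14.0
eef_pos: [476.1, -17.8, 330.4]
tool_rot: [[-0.828, 0.561, -0.0], [0.561, 0.828, 0.0], [0.0, -0.0, -1.0]]
ft_force: [-0.8, -1.0, 0.3]
gripper_width: 42.8
grip_force: 0.0
```

Emit:
{"method": "drive_tool", "body": {"steps": "0 0 20 0 0 0 50; 0 0 20 0 0 0 50; 0 0 20 0 0 0 50; 0 0 12 0 0 0 50; 0 0 6 0 0 0 50; 0 0 0 0 0 0 50; 0 0 0 0 0 0 50"}}

```text
time: 14.7
eef_pos: [476.5, -18.3, 253.3]
tool_rot: [[-0.825, 0.566, 0.001], [0.566, 0.825, -0.0], [-0.001, 0.0, -1.0]]
ft_force: [-0.2, 0.3, 0.7]
gripper_width: 42.6
grip_force: 0.0
```

Emit:
{"method": "drive_tool", "body": {"steps": "0 0 3 0 0 0 5; 0 0 0 0 0 0 0; 0 0 0 0 0 0 0; 0 0 0 0 0 0 0; 0 0 0 0 0 0 0", "grip_force": 60}}

```text
time: 15.2
eef_pos: [476.2, -18.5, 250.1]
tool_rot: [[-0.825, 0.566, 0.0], [0.566, 0.825, -0.001], [-0.001, -0.0, -1.0]]
ft_force: [-2.9, -1.8, 3.3]
gripper_width: 12.3
grip_force: 61.5
```

Emit:
{"method": "drive_tool", "body": {"steps": "0 0 0 0 0 7.5 0; 0 0 0 0 0 7.5 0; 0 0 0 0 0 7.5 0; 0 0 0 0 0 7.5 0; 0 0 0 0 0 7.5 0; 0 0 0 0 0 7.5 0; 0 0 0 0 0 7.5 0; 0 0 0 0 0 7.4 0"}}

```text
time: 16.0
eef_pos: [476.4, -18.4, 250.1]
tool_rot: [[0.081, 0.997, 0.002], [0.997, -0.081, -0.0], [-0.0, 0.002, -1.0]]
ft_force: [-1.2, -0.6, 3.0]
gripper_width: 12.9
grip_force: 61.4
```

Emit:
{"method": "drive_tool", "body": {"steps": "0 0 0 0 0 0 0; 0 0 2 0 0 0 0; 0 0 2 0 0 0 0; 0 0 2 0 0 0 0; 0 0 0 0 0 0 0"}}

```text
time: 16.5
eef_pos: [476.4, -18.4, 243.8]
tool_rot: [[0.075, 0.997, 0.002], [0.997, -0.075, -0.0], [-0.0, 0.002, -1.0]]
ft_force: [-0.9, -0.5, 5.9]
gripper_width: 12.8
grip_force: 61.8
```

Emit:
{"method": "drive_tool", "body": {"steps": "0 0 2 0 0 0 0; 0 0 2 0 0 0 0; 0 0 2 0 0 0 0; 0 0 0.7 0 0 0 0; 0 0 0 0 0 0 0"}}

```text
time: 17.0
eef_pos: [476.5, -18.4, 237.5]
tool_rot: [[0.075, 0.997, 0.001], [0.997, -0.075, -0.0], [-0.0, 0.001, -1.0]]
ft_force: [-1.6, -0.2, 7.1]
gripper_width: 12.6
grip_force: 62.1
```

Emit:
{"method": "drive_tool", "body": {"steps": "0 0 0 0 0 7.5 0; 0 0 0 0 0 7.5 0; 0 0 0 0 0 7.5 0; 0 0 0.2 0 0 7.5 0; 0 0 0.3 0 0 7.5 0; 0 0 0.3 0 0 7.5 0; 0 0 0 0 0 0 0"}}

```text
time: 17.7
eef_pos: [476.7, -18.5, 237.0]
tool_rot: [[0.759, 0.651, 0.002], [0.651, -0.759, -0.001], [0.001, 0.002, -1.0]]
ft_force: [-1.3, -1.2, 8.4]
gripper_width: 12.9
grip_force: 62.1
```

Emit:
{"method": "drive_tool", "body": {"steps": "0 0 0.4 0 0 7.5 0; 0 0 0.3 0 0 7.5 0; 0 0 0.4 0 0 7.5 0; 0 0 0.4 0 0 7.5 0; 0 0 0.3 0 0 7.5 0; 0 0 0.4 0 0 7.5 0; 0 0 0.3 0 0 5 0; 0 0 0 0 0 0 0"}}

```text
time: 18.5
eef_pos: [476.8, -18.8, 234.6]
tool_rot: [[0.987, -0.162, 0.002], [-0.162, -0.987, -0.002], [0.002, 0.001, -1.0]]
ft_force: [-1.2, -2.0, 8.1]
gripper_width: 12.5
grip_force: 62.1
```

Emit:
{"method": "drive_tool", "body": {"steps": "0 0 0 0 0 3 0; 0 0 0 0 0 3 0; 0 0 0 0 0 3 0; 0 0 0 0 0 0 0; 0 0 0 0 0 0 0"}}

```text
time: 19.0
eef_pos: [476.8, -18.9, 234.5]
tool_rot: [[0.95, -0.313, 0.002], [-0.313, -0.95, -0.002], [0.003, 0.001, -1.0]]
ft_force: [-0.6, -3.0, 6.7]
gripper_width: 12.8
grip_force: 62.0
```

Run:
```python
from h import *
s=ctrl.get_state(); print(s['eef_pos'],s['ft_force'],s['ft_torque'],s['joint_pos'])
```

```text
[476.76201264 -18.8614759  234.47674174] [-0.57935384 -2.9515338   6.74824476] [-0.51263946  0.27187501 -0.02660746] [-2.52393326e-01  6.86914069e-02  2.17260430e+00 -1.78372287e-03
  8.97651661e-01  1.63807381e+00]
```

Emit:
{"method": "drive_tool", "body": {"steps": "0 0 -0.5 0 0 0 0; 0 0 -0.5 0 0 0 0; 0 0 0 0 0 0 0; 0 0 0 0 0 0 0"}}

```text
time: 19.4
eef_pos: [476.5, -18.8, 234.6]
tool_rot: [[0.949, -0.314, 0.003], [-0.314, -0.949, -0.002], [0.003, 0.001, -1.0]]
ft_force: [2.5, -4.7, 1.2]
gripper_width: 12.6
grip_force: 61.0
```

Emit:
{"method": "drive_tool", "body": {"steps": "0 0 1 0 0 4 0; 0 0 0 0 0 4 0; 0 0 0 0 0 4 0; 0 0 0 0 0 4 0; 0 0 0 0 0 0 0"}}

```text
time: 19.9
eef_pos: [476.6, -18.9, 234.2]
tool_rot: [[0.826, -0.563, 0.002], [-0.563, -0.826, -0.002], [0.003, 0.001, -1.0]]
ft_force: [0.3, -6.3, 4.8]
gripper_width: 12.7
grip_force: 61.7
```

Run:
```python
from h import *
s=ctrl.get_state(); R=np.array(s['tool_rot']);print(s['eef_pos'],s['ft_force'],s['ft_torque'],s['joint_pos'][5],np.degrees(np.arctan2(R[1,0],R[0,0])))
```

```text
[476.616322   -18.86663583 234.1591819 ] [ 0.34888949 -6.32739159  4.79576933] [-1.05375826  0.0074261  -0.00392059] 1.9183213353539228 -34.296452285953535
```

Emit:
{"method": "drive_tool", "body": {"steps": "0 0 0.3 0 0 4 0; 0 0 0.2 0 0 4 0; 0 0 0.2 0 0 4 0; 0 0 0.2 0 0 4 0"}}

```text
time: 20.3
eef_pos: [476.7, -18.9, 233.7]
tool_rot: [[0.639, -0.769, 0.001], [-0.769, -0.639, -0.003], [0.003, 0.001, -1.0]]
ft_force: [-1.1, -5.3, 8.7]
gripper_width: 12.5
grip_force: 62.3
```

Run:
```python
from h import *
s=ctrl.get_state(); R=np.array(s['tool_rot']);print(s['eef_pos'],s['ft_force'],s['ft_torque'],s['joint_pos'][5],np.degrees(np.arctan2(R[1,0],R[0,0])),s['joint_efforts'],s['gripper_width'])
```

```text
[476.70213224 -18.87218806 233.73319725] [-1.07663293 -5.33816171  8.69934027] [-0.90875839  0.22659116  0.39589057] 2.198072639481037 -50.29411730795208 [ 2.13011876e+00 -2.21925294e+01 -1.95210296e+01  1.29278183e+00
 -3.60081038e-03 -8.07644043e-03] 12.517704498483953
```

Emit:
{"method": "drive_tool", "body": {"steps": "0 0 0 0 0 3 0; 0 0 0 0 0 3 0; 0 0 0 0 0 0 0"}}

```text
time: 20.6
eef_pos: [476.7, -18.9, 233.7]
tool_rot: [[0.556, -0.831, 0.001], [-0.831, -0.556, -0.002], [0.003, 0.0, -1.0]]
ft_force: [-0.7, -5.0, 7.4]
gripper_width: 13.0
grip_force: 62.1
```

Run:
```python
from h import *
s=ctrl.get_state(); R=np.array(s['tool_rot']);print(s['eef_pos'],s['ft_force'],s['ft_torque'],s['joint_pos'][5],np.degrees(np.arctan2(R[1,0],R[0,0])),s['gripper_width'])
```

```text
[476.66496885 -18.89969117 233.69838381] [-0.74170617 -4.96726489  7.37309995] [-0.92463471  0.20162637  0.20091166] 2.301481618025546 -56.23864566098725 13.02405839927418
```

Emit:
{"method": "drive_tool", "body": {"steps": "0 0 0 0 0 0 50; 0 0 0 0 0 0 50; 0 0 0 0 0 0 50; 0 0 -20 0 0 0 50; 0 0 -30 0 0 0 50; 0 0 -45 0 0 0 50; 0 0 0 0 0 0 50; 0 0 0 0 0 0 50"}}

```text
time: 21.4
eef_pos: [476.1, -18.1, 328.4]
tool_rot: [[0.554, -0.832, 0.002], [-0.832, -0.554, 0.0], [0.001, -0.002, -1.0]]
ft_force: [-0.3, 0.5, 0.6]
gripper_width: 42.8
grip_force: 0.0
```

Run:
```python
from h import *
from scipy.optimize import minimize
s=ctrl.get_state(); print(s['time'],s['eef_pos'])
d=grab('wrist'); hsv=cv2.cvtColor(d['color'],cv2.COLOR_BGR2HSV); m=cv2.inRange(hsv,(4,140,60),(16,255,255))
k,l,st,ce=cv2.connectedComponentsWithStats(m); 
for i in range(1,k):
    if st[i,4]>100: print(st[i],ce[i])
pr=proj(d,[(476.3,-18.5,99),(476.3,-18.5,83.5),(476.3,-18.5,57)]); print(np.round(pr,1).tolist())
a=np.linspace(0,6.28,80)
for z in(73,57.5):
    q=proj(d,[(476.3+30*np.cos(x),-18.5+30*np.sin(x),z) for x in a]); print(z,'flange bbox',q.min(0),q.max(0))
x0,x1,y0,y1=pr[2,0]-50,pr[2,0]+50,pr[2,1]-45,pr[2,1]+50
V=d['color'][:,:,2].astype(int); mn,mx=np.percentile(V[m>0],[2,98]); print(mn,mx,int(x0),int(y0))
for y in range(int(y0),int(y1),3): print(''.join(chr(97+int(np.clip((V[y,x]-mn)/(mx-mn+1)*26,0,25))) if m[y,x] else '.' for x in range(int(x0),int(x1))))
```

```text
21.4 [476.13089425 -18.06138892 328.39936389]
[ 285  166   69   79 3791] [319.0076497  201.18174624]
[[319.0, 217.9], [319.0, 211.1], [318.9, 201.3]]
73 flange bbox [280.56769598 168.9414723 ] [357.36753474 242.4138268 ]
57.5 flange bbox [282.84107069 165.62965595] [355.04489351 235.06159777]
100.0 114.0 268 156
....................................................................................................
....................................................................................................
....................................................................................................
....................................................................................................
.......................................mnpiaaaaaaaaaaaaaaairwtpk....................................
.................................intyzzywnaaaabdbdbbbdddbaakuyzzzywupm..............................
.............................nuwyzzyyzzwrminrrttutuutututnimryyyyyyyzyywun..........................
..........................puwwwwwwwywyywrikpuwwuwwwwwwwwtpmkpwywywwwywwwwwwtm..
[... 1745 characters left out ...]
..................................rrngkmrtuttttttuttpmiipr....................................
............................................gmrtttttttrtuupm........................................
............................................imrtttutttuturpn........................................
.............................................krtttutrttrttnp........................................
.............................................mnrrtrprrrrppn.........................................
....................................................................................................
....................................................................................................
```

Run:
```python
from h import *
d=grab('wrist'); a=grab('scene'); b=grab('side')
def mask(d,box=None):
    hsv=cv2.cvtColor(d['color'],cv2.COLOR_BGR2HSV); m=cv2.inRange(hsv,(3,130,40),(17,255,255))
    u,v=proj(d,[(476.3,-18.5,75)])[0].astype(int); r=np.zeros_like(m); w=60 if box is None else box
    r[v-w:v+w,u-w:u+w]=255; return m&r
M=[(d,mask(d)),(a,mask(a,16)),(b,mask(b,16))]
def ren(d,cx,cy,t,dz):
    im=np.zeros((400,640),np.uint8); an=np.linspace(0,6.28,60); u=np.array([np.cos(t),np.sin(t)]);v=np.array([-u[1],u[0]])
    disc=[(cx+30*np.cos(x),cy+30*np.sin(x),z-dz) for z in(65,73) for x in an]
    w=[(*(np.array([cx,cy])+30*i*u+7*j*v),z-dz) for i in(-1,1) for j in(-1,1) for z in(73,99)]
    for P in(disc,w): cv2.fillConvexPoly(im,np.round(cv2.convexHull(proj(d,P).astype(np.float32))*16).astype(int),255,shift=4)
    return im
t=np.radians(-54)
for i,(dd,m) in enumerate(M):
    res=[]
    for dz in(0,8,12,13,14,15,15.5,16,17,18):
        best=max((((r:=ren(dd,476.3+dx,-18.5+dy,t,dz))&m>0).sum()/((r|m)>0).sum() for dx in(-1,0,1) for dy in(-1,0,1)))
        res.append((dz,round(float(best),3)))
    print(i,(m>0).sum(),res)
```

```text
0 3868 [(0, 0.769), (8, 0.822), (12, 0.85), (13, 0.857), (14, 0.865), (15, 0.872), (15.5, 0.875), (16, 0.877), (17, 0.883), (18, 0.891)]
1 342 [(0, 0.563), (8, 0.66), (12, 0.676), (13, 0.681), (14, 0.676), (15, 0.676), (15.5, 0.678), (16, 0.681), (17, 0.681), (18, 0.681)]
2 288 [(0, 0.523), (8, 0.732), (12, 0.766), (13, 0.778), (14, 0.776), (15, 0.764), (15.5, 0.768), (16, 0.78), (17, 0.769), (18, 0.767)]
```

The knob stays down after release. To check it's fully home, I'll probe the wing top with shut fingertips. Touching the leaf read TCP 220.3 for z = 47, so fully home should read about 256.8.

Emit:
{"method": "drive_tool", "body": {"steps": "0 0 0 0 0 0 0; 0 0 0 0 0 0 0; 0 0 25 0 0 0 0; 0 0 25 0 0 0 0; 0 0 15 0 0 0 0; 0 0 3 0 0 0 0; 0 0 0 0 0 0 0; 0 0 0 0 0 0 0"}}

```text
time: 22.4
eef_pos: [476.6, -18.4, 260.6]
tool_rot: [[0.554, -0.833, 0.002], [-0.833, -0.554, -0.0], [0.001, -0.001, -1.0]]
ft_force: [0.2, 0.8, 0.1]
gripper_width: 0.2
grip_force: 0.0
```

Emit:
{"method": "drive_tool", "body": {"steps": "0 0 1 0 0 0 0; 0 0 1 0 0 0 0; 0 0 0 0 0 0 0; 0 0 0 0 0 0 0"}}

```text
time: 22.8
eef_pos: [476.1, -18.3, 257.9]
tool_rot: [[0.554, -0.833, 0.0], [-0.833, -0.554, -0.0], [0.0, -0.0, -1.0]]
ft_force: [-0.3, -0.3, 1.0]
gripper_width: -0.3
grip_force: 0.0
```

Emit:
{"method": "drive_tool", "body": {"steps": "0 0 1 0 0 0 0; 0 0 0.5 0 0 0 0; 0 0 0.5 0 0 0 0; 0 0 0 0 0 0 0; 0 0 0 0 0 0 0"}}

```text
time: 23.3
eef_pos: [476.1, -18.3, 256.0]
tool_rot: [[0.554, -0.833, -0.0], [-0.833, -0.554, 0.0], [-0.0, 0.0, -1.0]]
ft_force: [-2.3, 1.4, 4.7]
gripper_width: 0.1
grip_force: 2.1
```

Emit:
{"method": "drive_tool", "body": {"steps": "0 0 0.5 0 0 0 0; 0 0 0.5 0 0 0 0; 0 0 0 0 0 0 0; 0 0 0 0 0 0 0"}}

```text
time: 23.7
eef_pos: [476.4, -18.3, 256.0]
tool_rot: [[0.554, -0.833, -0.0], [-0.833, -0.554, 0.0], [-0.0, 0.0, -1.0]]
ft_force: [-4.3, 0.5, 9.3]
gripper_width: 0.0
grip_force: 4.7
```

The wing top reads 83 mm and doesn't give, so the knob is fully home. I'll retreat and hand in.

Emit:
{"method": "drive_tool", "body": {"steps": "0 0 -10 0 0 0 0; 0 0 -30 0 0 0 0; 0 0 -40 0 0 0 0; 0 0 -20 0 0 0 0; 0 0 0 0 0 0 0; 0 0 0 0 0 0 0"}}

```text
time: 24.3
eef_pos: [475.8, -18.2, 354.4]
tool_rot: [[0.554, -0.833, 0.0], [-0.833, -0.554, -0.0], [0.0, -0.0, -1.0]]
ft_force: [-0.9, -0.3, -0.7]
gripper_width: -0.4
grip_force: 0.0
```

Run:
```python
from h import *
s=ctrl.get_state(); print(s['time'],s['eef_pos'],s['ft_force'])
print(ctrl.job_done())
```

```text
24.3 [475.84459247 -18.24072726 354.3664875 ] [-0.8932648  -0.31463809 -0.71895724]
the job is handed in; nothing more can be done
None
```

I handed the job in at 24.3 s: the blank is in the nest, the leaf is shut, and the screw-knob stayed down on release with its wing top probing at the fully-home height; no verdict came back.

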